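# Load a fish tin into the date coder through its non-return flap

## Robot

A 7-joint arm with a two-finger parallel gripper is mounted at the origin on the work surface. World frame = base frame: x ahead of the robot, y to its left, z up, the work surface at z = 0. Lengths are in mm, angles in rad, forces in N, time in s.
With the tool pointing down it reaches from about 400 to 875 mm from the base axis. Payload 4.4 kg.
Tool frame: the origin (TCP) lies at the very end of the fingers, on their centre line; the grasp point (between the pads) lies 19 mm behind it; y points along the fingers, x is the direction in which the jaws open and shut, and the axes are right-handed (so a half turn about y gives the same grasp; the last joint's range is limited). The gripper opens to 85 mm and grips with 20 to 120 N. Pads are 22 mm wide; open, the fingers measure 114 mm over their backs; the gripper's body (76 mm by 85 mm) begins 54 mm behind the grasp point. The pads swing forward as they close: fully open they stand 13 mm farther back than shut.
Start: joints at [1.041, 0.628, 0.038, 1.517, -0.027, 0.996, -0.02], TCP at [290.806, -581.335, 231.313] pointing down, gripper open.
Joint ranges: [-3.06, 3.06], [-0.37, 2.12], [-1.25, 1.32], [0.18, 2.47], [-1.1, 4.24], [0.23, 1.98], [-2.94, 2.94]. Speed limits (rad/s): [2.57, 2.57, 3.14, 3.14, 3.14, 3.14, 3.14].

## Interface

Orientations are given as [roll, pitch, yaw] about the fixed x, y, z axes, in that order (R = Rz(yaw) Ry(pitch) Rx(roll)).
In Python, from cell import ctrl, get_image, nets gives the robot as it stands. The module is installed in compiled form; this text tells all that it offers.
- The arm moves only by the tool step_arm, never from a script. Its argument "moves" is text: rows parted by semicolons, each of 7 numbers parted by spaces: the shift along the tool's x, y, z normalised to -1 to 1, where 1 is 0.05 m, then the turn, a rotation vector about the tool's x, y, z normalised to -1 to 1, where 1 is 0.12 rad, then the opening, from 0 (shut) to 1 (fully open). A call has 1 to 20 rows; each row shifts and turns the commanded pose from where the row before left it, along the tool's axes as they then stand; what a row does not reach is not made up. A row lasts 1/10 s, in which the tool goes at most 50 mm and 8.59 degrees, less where a joint would pass 70% of its speed; a pose out of reach is approached as far as the arm can. A call with a number of a shift or a turn outside -1 to 1 is refused whole. A call with a gripper value outside its range is refused whole. The fingers move at their own pace and stop on an object; the grip force is fixed at half the most. Time passes only in rows, so rows that do not move let the fingers close. It gives the time, the measured TCP pose, the force and the opening at its end, in the units of the state.
- ctrl.read_state(): the state, without advancing time (a new reading comes with each control period).
- get_image(name): name is "side" or "top"; returns a dict with "color" (384x512x3 uint8, blue, green, red), "vertical_fov" (degrees; the focal length in pixels is half the picture's height over the tangent of half this angle, whatever the lens; pixels are square), "cx", "cy" (the principal point, pixels), "k1" (the pictures are not rectified: a ray, as slopes to the right and down, at radius r is drawn at 1 + k1 r^2 times it, then the intrinsics apply), "R" (3x3) and "t" (3): a world point X has camera coordinates R X + t. Camera axes: x right, y down, z forward; pixel columns grow to the right and rows downward; lengths in mm; the calibration is good to about 2 mm. A picture is of the moment at which its call begins. There is no depth.
- ctrl.finish_job(): hands the job in, once; it reports no verdict.
Trained networks look in a picture, given as the dict that the camera call returned (one of the last four; its "shot" number tells which), for a name from the list of things; names that differ only in an ending like _2 or _b are one class to them, and where a whole thing is asked for, a point or a joint stands for the part that bears it (a point fixed in the world has none). Each returns a list of dicts, best first, with "conf" (0 to 1); they miss things now and then, are a little off and sometimes report something else, mostly with a low value. They report only what shows in the picture. A call takes as long as a camera call. They do not tell look-alikes from the thing itself.
- nets.find_in(picture, target): "position" ([x, y, z] in mm, in world coordinates, good to about 4 mm: the middle of the surface that is visible of it).
- nets.cut_out(picture, target): "pixels" (384x512 bool, what is visible of it).
- nets.place_of(picture, target): "position" ([x, y, z] in mm, in world coordinates, good to about 4 mm: a listed point, or the origin of a listed thing).
The state is a dict: "clock": time; "qpos": joint angles; "qd": joint speeds; "tau": joint torques, N m; "eef_pos": TCP position; "tool_rot": TCP orientation; "force": force on the tool from outside, world axes, zero at the start; "torque": the same for the moment, N m; "width": finger opening in mm.
Only numpy, scipy, OpenCV 4.12 (cv2) and the standard library are available. Lean on these libraries where they do the work, as an engineer would, in place of code of your own. Each camera call takes 0.05 s, during which the arm holds its last target.

## Task

Lay the oblong fish tin flat, lid up, on the coder's infeed plate, long side along the lane, then push it down the lane through the sprung flap and on under the cover until it is fully home against the stop. Push gently so that the tin is not dented, and then take the hand out so that the flap shuts behind the tin. Leave the other things on the bench alone.

Things in the scene. Friction and masses are not known exactly. Their poses are not given: they have to be found in the camera images.
- tin: The oblong sealed tin, gold-lacquered, rounded corners of 15 mm: 104 long (its x) x 60 wide (its y) x 29 high, 105 to 195 g. Starts lying flat on the bench, ring-pull lid up. Origin at the centre of its underside, z up; either end may lead.
- coder: The date coder, fixed to the bench: a grey cabinet fed by a low steel lane. Origin at bench level on the lane's centreline, under the shut flap. Its x runs along the lane into the machine (the way tins go), y across the lane, z up. Lane floor 30 above the bench, 110 wide. The cabinet begins at x = 225 and is 200 wide and 155 high with its keypad and stop button.
- infeed (a point): Point on the floor of the open infeed plate (30 above the bench), on the lane's centreline at the coder's x = -150; the plate begins at x = -210. No rails beside it; white rails 14 high begin at x = -127 as a flared lead-in, 95 wide inside, and from x = -85 on leave a lane 64 wide.
- flap_line (a point): Point on the lane floor, on the centreline under the shut flap: the coder's x = 0, z = 30. The lane is open on top from the infeed to the cover.
- cover_edge (a point): Middle of the top of the front edge of the low steel cover over the lane: the coder's x = 125, z = 71. The cover has 38 clear height inside and runs to the cabinet.
- stop: The stop under the cover that the tin's front end meets. Origin on the lane floor, centreline, at the coder's x = 176; axes as the coder's. Its plate across the lane is clamped hard, its face 0 to 36 mm beyond that point; where is neither measured nor visible: feel for it. A soft plunger (under 0.4 N, not felt) stands 5 mm out of the face. Tin home: its rear end at x = 72 to 108, clear of the flap.
- flap (a joint): Angle of the non-return flap in rad: 0 shut (straight across the lane), growing to 1.6 as it swings into the machine. A steel leaf 2 thick, 66 long, from 2 to 30 above the lane floor, on an upright pivot beside the lane at x = 0, y = +37 of the coder; it does not swing outwards. A spring shuts it: 0.07 N m when shut, 0.17 N m wide open. A tin pushed past it meets 2 to 10 N.
- round_tin: Bystander: round gold tin, 85 across, 41 high; origin under its centre.
- jar: Bystander: glass jar with steel lid, 68 across, 85 high; origin under its centre.
- check_weight: Bystander: steel check weight with a knob, 38 across, 68 high; origin under its centre.
Mind the look-alikes: they are no part of the job. Leave any orange or pink look-alike of the tin alone.

How it is judged (in metres and radians):
On the way, in this order (a step that is already met when the one before it is completed fails the run):
1. the tin lies flat on the infeed plate, along the lane, before the flap (x of tin in the frame of coder between -0.2 and -0.05 m and y of tin in the frame of coder between -0.03 and 0.03 m and z of tin in the frame of coder below 0.034 m and angle between tin's own z axis and vertical below 0.1 rad and angle between the x axis of tin and the x axis of coder, either way round below 0.5 rad and value of joint flap below 0.1 rad), for 0.2 s.
2. the tin, lying flat on the lane floor, stands in the doorway and holds the flap open (x of tin in the frame of coder between -0.03 and 0.06 m and z of tin in the frame of coder below 0.036 m and angle between tin's own z axis and vertical below 0.1 rad and value of joint flap above 0.5 rad), for 0.1 s.
At the end, for the whole second after the job is handed in: The tin lies flat on the lane floor beyond the flap, at rest, its front end within 2 mm of the stop's plate (so that the plunger in the plate, pressed in by 3 of its 5 mm, bears on it with more than 0.22 N), and the flap is shut behind it (below 0.06 rad) (contact force between tin and stop above 0.22 N and value of joint flap below 0.06 rad and x of tin in the frame of coder above 0.118 m and z of tin in the frame of coder below 0.034 m and angle between tin's own z axis and vertical below 0.06 rad and linear speed of tin below 0.02 m/s); the robot touches nothing.
It fails at once if in the lane the tin is rammed or wedged against the rails, flap or stop with more than 25 N (contact force between tin and coder above 25 N and x of tin in the frame of coder above -0.1 m).
It fails at once if the round tin is moved more than 20 mm (distance of round_tin from where it was at the start of the episode above 0.02 m).
It fails at once if the jar is moved more than 20 mm (distance of jar from where it was at the start of the episode above 0.02 m).
It fails at once if the check weight is moved more than 20 mm (distance of check_weight from where it was at the start of the episode above 0.02 m).
It also fails if it takes over 64 s, if anything falls off the work surface, if the arm or the gripper's body presses on something with over 40 N, if the wrist force passes 120 N, or if a joint passes its speed limit or range.

## Working session

There is one attempt and no reset: what is moved stays moved. The work goes in short steps, Python scripts to look and compute and a tool call to move; the robot and the scene stay as the last step left them, time stands still between calls to the robot, and variables do not carry over. Pictures are saved under pics/ and viewed, and the job is handed in when it is done.

Besides the shell and the picture viewer there is one more tool, called after ">>>" by a JSON object that holds its "api" and its "payload". step_arm: Moves the arm, as the interface text tells. Scaled input: -1 to 1 covers 0.05 m each way for a shift and 0.12 rad each way for a turn. Its arguments: {"type":"object","properties":{"moves":{"type":"string"}},"required":["moves"]}

```bash
mkdir -p pics; ls
python3 - <<'E'
from cell import ctrl,get_image,nets
import cv2
s=ctrl.read_state(); print({k:s[k] for k in ('clock','eef_pos','tool_rot','width','force')})
for n in('side','top'):
    p=get_image(n); cv2.imwrite(f'pics/{n}0.png',p['color']); print(n,p['vertical_fov'],p['cx'],p['cy'],p['k1'],p['R'],p['t'])
    for t in['tin','coder','infeed','flap_line','cover_edge','stop','round_tin','jar','check_weight']:
        try: print(t,[(x['position'],x['conf']) for x in nets.place_of(p,t)])
        except Exception as e: print(t,e)
E
```

```text
pics
{'clock': 0.0, 'eef_pos': array([ 290.52228173, -580.74655652,  230.39492514]), 'tool_rot': array([-1.57080187,  0.0019335 , -1.10699798]), 'width': 85.29653854386672, 'force': array([ 0.06407892, -0.40124659,  0.50974635])}
side 47.873869583896095 252.8030368167471 186.8697484300063 -0.07299962177569153 [[-0.91522441 -0.40293615  0.00259608]
 [-0.261385    0.58877886 -0.76486426]
 [ 0.30666294 -0.70070101 -0.64418625]] [443.73956694 247.69199244 990.43560333]
tin [([324.8, -387.2, 4.1], 0.88), ([553.5, -340.1, 0.1], 0.81), ([573.1, -509.2, -0.8], 0.6)]
coder [([461.8, 43.2, 1.7], 0.8)]
infeed [([483.7, -106.6, 27.9], 0.9)]
flap_line [([463.4, 44.5, 27.2], 0.93)]
cover_edge [([441.5, 169.6, 65.7], 0.89)]
stop [([441.4, 169.0, 68.5], 0.71)]
round_tin [([700.3, -188.5, 0.4], 0.67)]
jar [([342.3, -239.3, 2.9], 0.89)]
check_weight [([710.7, -32.5, 2.5], 0.59), ([344.6, -242.8, 1.5], 0.5)]
top 51.02840464216173 252.52063024368732 198.41988441924426 0.028114333509069854 [[-4.79042622e-02 -9.98851897e-01  2.63238626e-04]
 [-9.73185033e-01  4.66139338e-02 -2.25251045e-01]
 [ 2.24980163e-01 -1.10466650e-02 -9.74300722e-01]] [-103.85602919  537.77844459  935.72590425]
tin [([569.3, -511.3, -1.0], 0.86), ([556.3, -339.1, -3.3], 0.71), ([320.0, -385.7, 3.3], 0.6)]
coder [([464.0, 43.8, 2.4], 0.84)]
infeed [([486.8, -104.6, 27.5], 0.65)]
flap_line [([464.7, 45.0, 31.2], 0.75)]
cover_edge [([443.9, 172.0, 69.5], 0.97)]
stop []
round_tin [([695.1, -188.5, -3.1], 0.64)]
jar [([343.2, -240.4, 0.2], 0.72), ([463.1, 44.2, -0.0], 0.25)]
check_weight [([710.7, -29.6, 6.6], 0.64)]
```

View pics/side0.png

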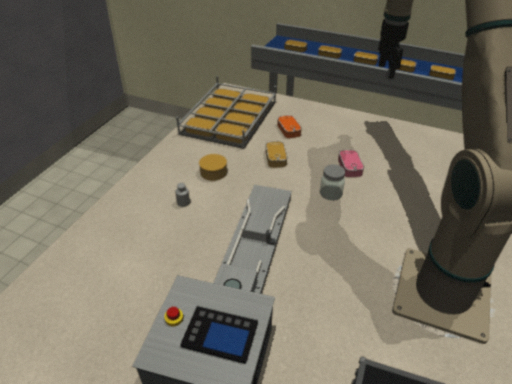

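View pics/top0.png

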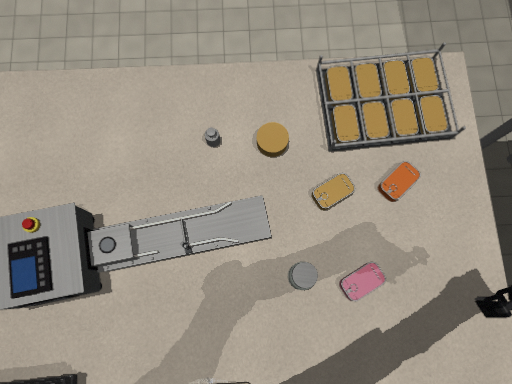

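The candidates are:
- Gold oblong: side (276,153), top (333,191).
- Orange look-alike: top (400,181).
- Pink look-alike: top (362,281).
- Round gold tin: top (272,138).
- The crate tins.

I choose the gold oblong at top (333,191) and will check it in a close crop.

```bash
cat > h.py <<'E'
import numpy as np,cv2
def K(p):
    f=192/np.tan(np.radians(p['vertical_fov']/2)); return f
def proj(p,X):
    c=np.asarray(X,float)@np.array(p['R']).T+p['t']; s=c[...,:2]/c[...,2:]; r2=(s**2).sum(-1,keepdims=True)
    return s*(1+p['k1']*r2)*K(p)+[p['cx'],p['cy']]
def back(p,uv,z):
    d=(np.asarray(uv,float)-[p['cx'],p['cy']])/K(p); s=d.copy()
    for _ in range(20): s=d/(1+p['k1']*(s**2).sum(-1,keepdims=True))
    R=np.array(p['R']); r=np.concatenate([s,np.ones(s.shape[:-1]+(1,))],-1)@R; C=-R.T@np.array(p['t'])
    return C+r*((z-C[2])/r[...,2:])
E
python3 - <<'E'
from cell import ctrl,get_image,nets
from h import *
from scipy.optimize import least_squares
M={}
for n in('top','side'):
    p=get_image(n)
    cs=nets.cut_out(p,'tin')
    for c in cs:
        m=c['pixels'].astype(np.uint8); v,u=np.nonzero(m); q=back(p,[[u.mean(),v.mean()]],20)[0]
        print(n,c['conf'],u.mean(),v.mean(),q.round(1),m.sum())
        if abs(q[0]-555)<30 and abs(q[1]+340)<30: M[n]=(p,m)
    u,v={'top':(333,191),'side':(276,153)}[n]
    cv2.imwrite(f'pics/crop_{n}.png',cv2.resize(p['color'][v-35:v+35,u-45:u+45],None,fx=7,fy=7,interpolation=cv2.INTER_CUBIC))
def outline(x,y,a,z):
    pts=[]
    for cx,cy,t0 in((37,15,0),(-37,15,90),(-37,-15,180),(37,-15,270)):
        for t in np.radians(np.linspace(t0,t0+90,7)): pts.append((cx+15*np.cos(t),cy+15*np.sin(t)))
    pts=np.array(pts); c,s=np.cos(a),np.sin(a)
    return np.c_[pts@np.array([[c,s],[-s,c]])+[x,y],np.full(len(pts),z)]
def sil(p,q):
    P=np.r_[proj(p,outline(*q,0)),proj(p,outline(*q,29))]
    h=cv2.convexHull(P.astype(np.float32)); m=np.zeros((384*4,512*4),np.uint8)
    cv2.fillPoly(m,[np.round((h*4+1.5)).astype(int)],1); return cv2.resize(m.astype(np.float32),(512,384),interpolation=cv2.INTER_AREA)
from scipy.optimize import minimize
def best(names):
    cost=lambda q:sum(np.abs(sil(M[n][0],(q[0],q[1],q[2]/50))-M[n][1]).sum() for n in names)
    r=min((minimize(cost,[555,-340,a*50],method='Nelder-Mead',options=dict(initial_simplex=[[555,-340,a*50],[563,-340,a*50],[555,-332,a*50],[555,-340,a*50+10]])) for a in np.arange(0,3.14,.4)),key=lambda r:r.fun)
    print(names,r.x[:2],r.x[2]/50,r.fun,[M[n][1].sum() for n in names])
for s in (['top'],['side'],list(M)):
    if all(k in M for k in s): best(s)
for n in ('top','side'):
    p=get_image(n)
    for t in ['infeed','flap_line','cover_edge','coder']: print(n,t,[(x['position'],x['conf']) for x in nets.place_of(p,t)][:1])
    img=p['color'].copy(); big=cv2.resize(img,None,fx=4,fy=4,interpolation=cv2.INTER_CUBIC)
    o=np.array([463.5,44.5,0]);a=np.radians(98.7);ex=np.array([np.cos(a),np.sin(a),0]);ey=np.array([-np.sin(a),np.cos(a),0])
    L=lambda x,y,z:o+x*ex+y*ey+[0,0,z]
    for seg in ([(-210,-55,30),(-210,55,30)],[(-210,55,30),(125,55,30)],[(-210,-55,30),(125,-55,30)],[(0,37,60),(0,-29,60)],[(125,-40,71),(125,40,71)],[(-85,32,44),(125,32,44)],[(-85,-32,44),(125,-32,44)]):
        P=proj(p,np.array([L(*s) for s in seg]))*4+1.5
        cv2.line(big,*[tuple(int(round(k)) for k in P_) for P_ in P],(0,0,255),1)
    c=proj(p,L(-40,0,30))*4; u,v=int(c[0]),int(c[1])
    cv2.imwrite(f'pics/lane_{n}.png',big[max(0,v-300):v+300,max(0,u-400):u+400])
E
```

```text
top 0.84 332.3621052631579 191.83368421052631 [ 549.3 -337.4   20. ] 950
top 0.55 398.99315738025416 181.09188660801564 [ 569.7 -512.6   20. ] 1023
top 0.55 362.02933333333334 280.97066666666666 [ 320.7 -389.    20. ] 1125
side 0.96 288.69866666666667 125.95733333333334 [ 569.4 -502.4   20. ] 375
side 0.89 350.72744360902254 162.79887218045113 [ 319.1 -380.4   20. ] 532
side 0.68 255.3372549019608 234.5843137254902 [468.6  20.9  20. ] 255
side 0.65 275.5138339920949 153.6106719367589 [ 551.1 -330.1   20. ] 506
['top'] [ 550.35755995 -338.15527172] 2.0797703762582347 42.625 [np.uint64(950)]
['side'] [ 555.09799879 -338.62437069] -1.060472879589624 17.5 [np.uint64(506)]
['top', 'side'] [ 551.57141908 -338.63811423] -1.0532760071000988 102.3125 [np.uint64(950), np.uint64(506)]
top infeed [([343.2, -241.3, -1.4], 0.4)]
top flap_line [([465.0, 45.9, 32.6], 0.71)]
top cover_edge [([557.4, -338.8, -3.5], 0.46)]
top coder [([464.5, 43.5, 1.5], 0.95)]
side infeed [([486.9, -103.0, 30.5], 0.69)]
side flap_line [([466.0, 45.2, 26.3], 0.97)]
side cover_edge [([442.7, 169.6, 69.8], 0.76)]
side coder [([465.8, 45.1, 2.3], 0.86)]
```

View pics/crop_top.png

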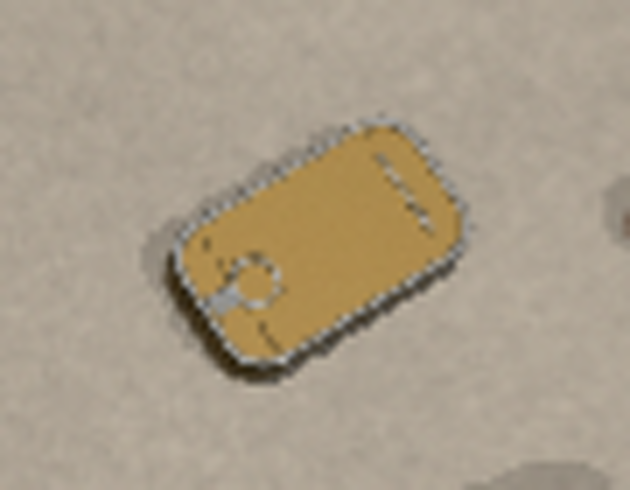

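View pics/lane_top.png

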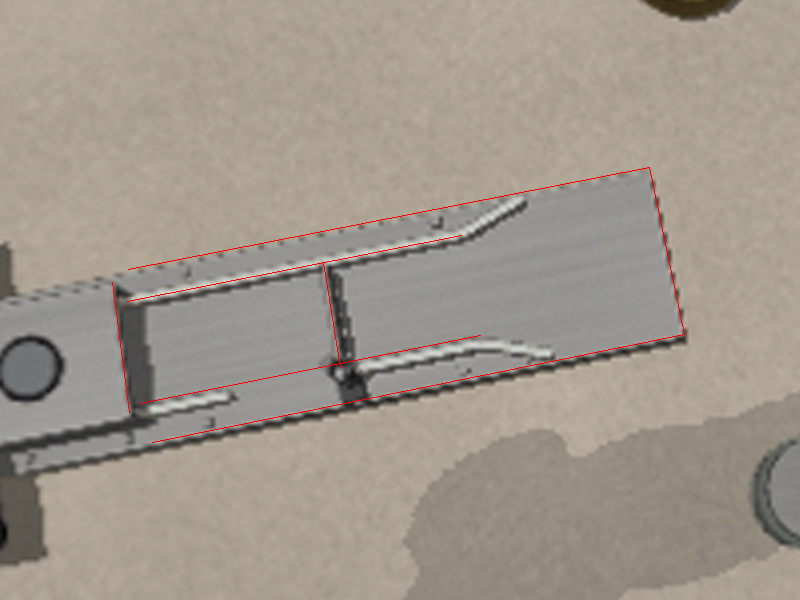

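View pics/lane_side.png

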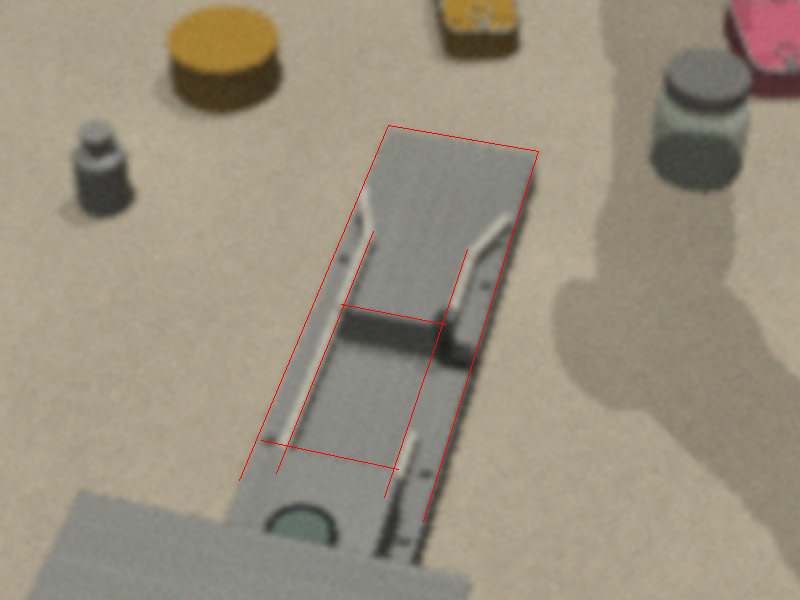

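Run:
```python
from cell import ctrl,get_image,nets
from h import *
from scipy.ndimage import map_coordinates
from scipy.optimize import minimize
P={n:get_image(n) for n in('top','side')}
G={}
for n,p in P.items():
    g=cv2.GaussianBlur(cv2.cvtColor(p['color'],cv2.COLOR_BGR2GRAY).astype(np.float32),(0,0),1.0)
    G[n]=np.clip(np.hypot(cv2.Sobel(g,3,1,0) if 0 else cv2.Sobel(g,cv2.CV_32F,1,0),cv2.Sobel(g,cv2.CV_32F,0,1)),0,150)
def model(q,segs):
    a=q[2];ex=np.array([np.cos(a),np.sin(a),0]);ey=np.array([-np.sin(a),np.cos(a),0]);o=np.array([q[0],q[1],0])
    r=[]
    for A,B in segs:
        t=np.linspace(0,1,60)[:,None]; X=np.array(A)*(1-t)+np.array(B)*t
        r.append(o+X[:,:1]*ex+X[:,1:2]*ey+X[:,2:]*[0,0,1])
    return np.concatenate(r)
segs={'top':[((-210,-55,30),(-210,55,30)),((-210,55,30),(200,55,30)),((-210,-55,30),(120,-55,30)),((-80,-32,44),(120,-32,44))],
'side':[((-210,-55,30),(-210,55,30)),((-210,55,30),(120,55,30)),((-210,-55,30),(-130,-55,30)),((-80,-32,44),(120,-32,44))]}
def cost(v,ns):
    q=(464.5+v[0],45+v[1],np.radians(99+v[2]*.3)); s=0
    for n in ns:
        uv=proj(P[n],model(q,segs[n])); s-=map_coordinates(G[n],[uv[:,1],uv[:,0]],order=1).mean()
    return s
for ns in(['top'],['side'],['top','side']):
    best=min((minimize(cost,[a,b,c],args=(ns,),method='Nelder-Mead') for a in(-4,0,4) for b in(-4,0,4) for c in(-3,0,3)),key=lambda r:r.fun)
    v=best.x; print(ns,464.5+v[0],45+v[1],99+v[2]*.3,best.fun)
q=(464.5+v[0],45+v[1],np.radians(99+v[2]*.3))
big=cv2.resize(P['top']['color'],None,fx=4,fy=4,interpolation=cv2.INTER_CUBIC)
for X in proj(P['top'],model(q,segs['top'])): cv2.circle(big,tuple(int(round(k)) for k in X*4+1.5),1,(0,0,255),-1)
cv2.imwrite('pics/lanefit.png',big[750:1100,350:1120])
# other approach: nets repeats
for n in P:
    for t in('infeed','flap_line','cover_edge'): print(n,t,[(x['position'],x['conf']) for x in nets.place_of(P[n],t)][:1])
```

```text
['top'] 463.0741678528709 41.68418333640912 98.82704746361541 -97.37380981445312
['side'] 461.92631325450486 46.609698137619944 97.49259556805156 -74.64205932617188
['top', 'side'] 463.3217141478027 41.972509031545535 98.72068695300916 -165.46629333496094
top infeed [([488.9, -106.6, 29.8], 0.98)]
top flap_line [([463.6, 42.3, 30.6], 0.81)]
top cover_edge [([443.4, 167.0, 71.0], 0.8)]
side infeed [([485.4, -102.1, 31.5], 0.68)]
side flap_line [([462.6, 46.9, 29.5], 0.78)]
side cover_edge [([437.5, 170.5, 69.6], 0.79)]
```

View pics/lanefit.png

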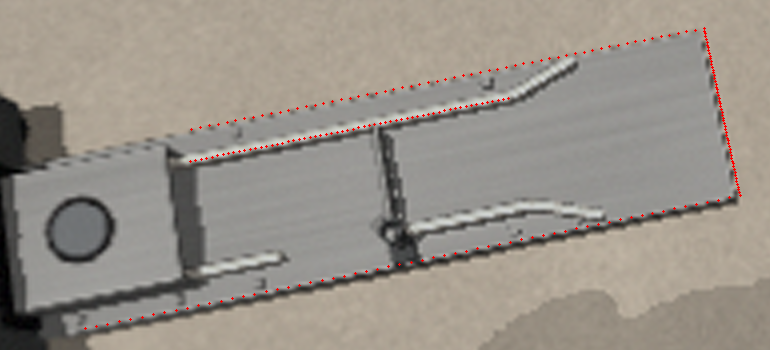

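Top (333,191) is the gold oblong tin, with its ring-pull up and no orange or pink. The fits give the tin at about (552,-338) with its long axis at 2.085 rad, and the coder origin at about (463.5,43) with its x axis at 1.724 rad. I'll turn first, then go above the tin.

>>> {"api": "step_arm", "payload": {"moves": "0 0 0 0 -0.9 0 1;0 0 0 0 -0.9 0 1;0 0 0 0 -0.9 0 1;0 0 0 0 -0.9 0 1;0 0 0 0 -0.9 0 1;0 0 0 0 -0.9 0 1;0 0 0 0 -0.9 0 1;0 0 0 0 -0.9 0 1;0 0 0 0 -0.9 0 1;0 0 0 0 -0.9 0 1;0 0 0 0 -0.9 0 1;0 0 0 0 -0.9 0 1;0 0 0 0 -0.9 0 1;0 0 0 0 -0.9 0 1;0 0 0 0 -0.9 0 1"}}

```text
clock: 3.6
eef_pos: [290.7, -581.4, 231.3]
tool_rot: [-1.571, 0.0, 0.517]
force: [0.1, -0.5, 0.3]
width: 85.9
```

>>> {"api": "step_arm", "payload": {"moves": "0.3 0 0.1 0 0 0 1;0.5 0 0.12 0 0 0 1;0.6 0 0.14 0 0 0 1;0.6 0 0.14 0 0 0 1;0.6 0 0.14 0 0 0 1;0.6 0 0.14 0 0 0 1;0.6 0 0.14 0 0 0 1;0.6 0 0.14 0 0 0 1;0.6 0 0.14 0 0 0 1;0.6 0 0.14 0 0 0 1;0.6 0 0.14 0 0 0 1;0.5 0 0.14 0 0 0 1;0.3 0 0.14 0 0 0 1;0 0 0 0 0 0 1;0 0 0 0 0 0 1"}}

```text
clock: 5.1
eef_pos: [551.8, -333.3, 231.3]
tool_rot: [-1.571, 0.001, 0.512]
force: [-1.3, -0.4, 0.5]
width: 85.5
```

>>> {"api": "step_arm", "payload": {"moves": "-0.04 0.5 -0.1 0 0 0 1;0 0.8 0 0 0 0 1;0 0.8 0 0 0 0 1;0 0.8 0 0 0 0 1;0 0.4 0 0 0 0 1;0 0 0 0 0 0 1"}}

```text
clock: 5.7
eef_pos: [549.1, -339.4, 62.8]
tool_rot: [-1.566, 0.005, 0.51]
force: [-0.6, 0.2, 0.4]
width: 85.6
```

Run:
```python
from cell import ctrl,get_image,nets
from h import *
s=ctrl.read_state(); print(s['eef_pos'],s['tool_rot'])
o=[]
for n in('top','side'):
    p=get_image(n); u,v=proj(p,np.array([552,-338,20.])).astype(int)
    o.append(cv2.resize(p['color'][v-45:v+45,u-40:u+40],None,fx=5,fy=5,interpolation=cv2.INTER_CUBIC))
cv2.imwrite('pics/pre.png',np.hstack(o))
```

```text
[ 549.10892117 -339.35985919   62.83967253] [-1.56563594  0.00528525  0.50971712]
```

View pics/pre.png

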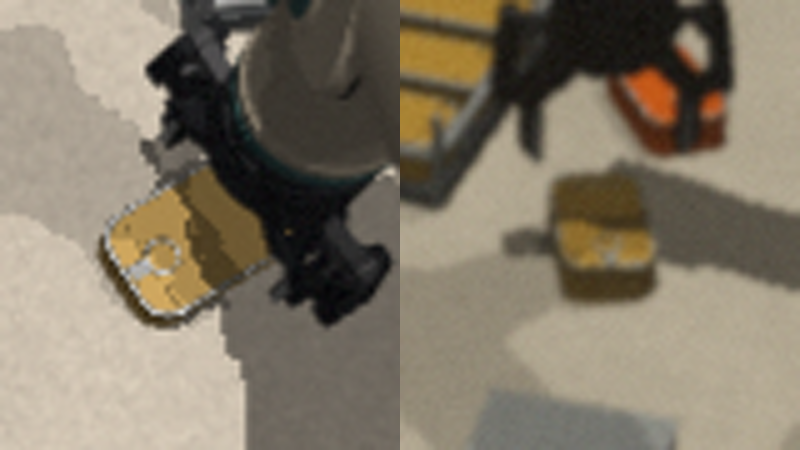

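The open jaws straddle the tin's width, as the top view shows on either side of its middle. I'll go down and grip.

>>> {"api": "step_arm", "payload": {"moves": "0.05 0.3 0 0 0 0 1;0 0.4 0 0 0 0 1;0 0.3 0 0 0 0 1;0 0.16 0 0 0 0 1;0 0 0 0 0 0 1"}}

```text
clock: 6.3
eef_pos: [554.8, -336.7, 7.2]
tool_rot: [-1.569, 0.001, 0.513]
force: [-1.1, 0.2, 0.1]
width: 85.6
```

>>> {"api": "step_arm", "payload": {"moves": "0 0 0 0 0 0 0;0 0 0 0 0 0 0;0 0 0 0 0 0 0;0 0 0 0 0 0 0;0 0 0 0 0 0 0;0 0 0 0 0 0 0;0 0 0 0 0 0 0;0 0 0 0 0 0 0"}}

```text
clock: 7.1
eef_pos: [556.3, -337.5, 9.5]
tool_rot: [-1.573, -0.001, 0.513]
force: [0.3, -0.5, 6.7]
width: 58.6
```

>>> {"api": "step_arm", "payload": {"moves": "0 -0.2 0 0 0 0 0;0 -0.5 0 0 0 0 0;0 -0.5 0 0 0 0 0;0 -0.5 0 0 0 0 0;0 -0.2 0 0 0 0 0;0 0 0 0 0 0 0;0 0 0 0 0 0 0"}}

```text
clock: 7.8
eef_pos: [554.7, -336.8, 102.5]
tool_rot: [-1.57, 0.001, 0.513]
force: [-0.6, 0.6, -2.1]
width: 58.7
```

Run:
```python
from cell import ctrl,get_image,nets
from h import *
s=ctrl.read_state(); print(s['eef_pos'],s['tool_rot'],s['width'],s['force'])
o=[]
for n in('top','side'):
    p=get_image(n); u,v=proj(p,np.array([552,-338,100.])).astype(int)
    o.append(cv2.resize(p['color'][v-45:v+45,u-40:u+40],None,fx=5,fy=5,interpolation=cv2.INTER_CUBIC))
cv2.imwrite('pics/lift.png',np.hstack(o))
```

```text
[ 554.6627779  -336.80072285  102.4580644 ] [-1.56956606e+00  9.74687145e-04  5.12875463e-01] 58.66515104931789 [-0.58809734  0.63451125 -2.11193459]
```

View pics/lift.png

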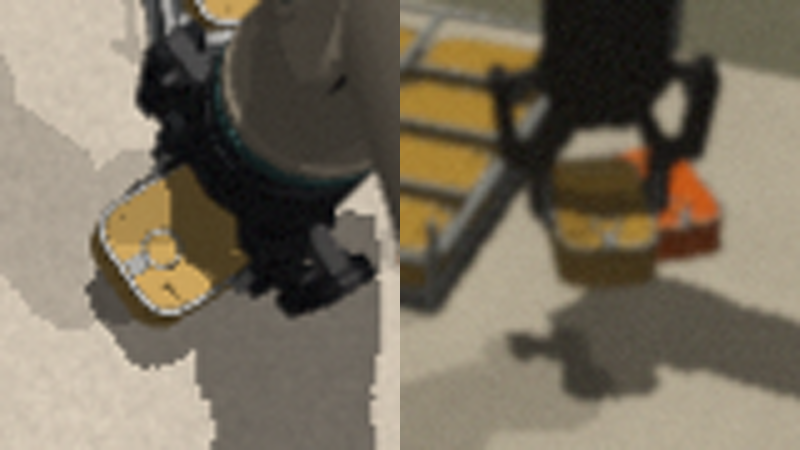

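The tin is held level between the jaws and clear of the bench, in both views. I'll carry it over the infeed plate.

>>> {"api": "step_arm", "payload": {"moves": "0 0 0 0 0.75 0 0;0 0 0 0 0.75 0 0;0 0 0 0 0.75 0 0;0 0 0 0 0.75 0 0;-0.08 0 0.4 0 0 0 0;-0.08 0 0.6 0 0 0 0;-0.08 0 0.7 0 0 0 0;-0.08 0 0.7 0 0 0 0;-0.08 0 0.7 0 0 0 0;-0.08 0 0.7 0 0 0 0;-0.08 0 0.6 0 0 0 0;-0.08 0 0.4 0 0 0 0;0 0 0 0 0 0 0;0 0 0 0 0 0 0;0 0 0 0 0 0 0"}}

```text
clock: 9.4
eef_pos: [487.5, -105.9, 102.9]
tool_rot: [-1.571, 0.0, 0.151]
force: [-0.1, -0.1, -1.9]
width: 58.6
```

>>> {"api": "step_arm", "payload": {"moves": "-0.02 0.3 0 0 0 0 0;0 0.4 0 0 0 0 0;0 0.3 0 0 0 0 0;0 0.14 0 0 0 0 0;0 0 0 0 0 0 0;0 0 0 0 0 0 0"}}

```text
clock: 10.0
eef_pos: [486.6, -105.4, 46.6]
tool_rot: [-1.571, -0.001, 0.152]
force: [-0.5, -0.6, -1.2]
width: 58.3
```

```bash
cat > look.py <<'E'
import sys
from cell import ctrl,get_image,nets
from h import *
s=ctrl.read_state(); print(s['clock'],s['eef_pos'].round(1),s['tool_rot'].round(3),s['width'],s['force'].round(1))
x=float(sys.argv[2]); a=np.radians(98.8);o=[]
c=np.array([463.5+x*np.cos(a),43+x*np.sin(a)])
for n in('top','side'):
    p=get_image(n); u,v=proj(p,np.array([*c,40.])).astype(int)
    o.append(cv2.resize(p['color'][max(0,v-55):v+55,u-40:u+40],(400,550),interpolation=cv2.INTER_CUBIC))
    for r in nets.place_of(p,'tin'):
        q=np.array(r['position'])[:2]-[463.5,43]
        X=q@[np.cos(a),np.sin(a)];Y=q@[-np.sin(a),np.cos(a)]
        if abs(Y)<60: print(n,'tin coder x,y,z',X.round(1),Y.round(1),r['position'][2],r['conf'])
cv2.imwrite(f'pics/{sys.argv[1]}.png',np.hstack(o))
E
python3 look.py low -150
```

```text
10.0 [ 486.6 -105.4   46.6] [-1.571e+00 -1.000e-03  1.520e-01] 58.296048294447296 [-0.5 -0.6 -1.2]
top tin coder x,y,z -564.4 -18.2 -1.7 0.76
side tin coder x,y,z -151.9 -1.5 36.9 0.93
side tin coder x,y,z -563.5 -25.0 -0.9 0.54
```

View pics/low.png

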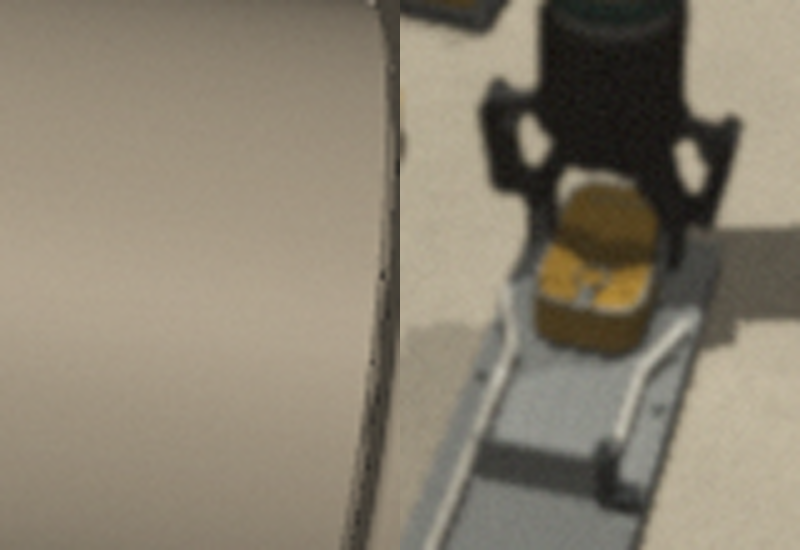

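The side view shows the tin centred over the plate and just behind the rail flare. I'll lower it gently.

>>> {"api": "step_arm", "payload": {"moves": "0 0.06 0 0 0 0 0;0 0.04 0 0 0 0 0;0 0 0 0 0 0 0"}}

```text
clock: 10.5
eef_pos: [486.1, -104.8, 41.1]
tool_rot: [-1.571, 0.0, 0.153]
force: [0.2, -0.2, -1.4]
width: 58.5
```

>>> {"api": "step_arm", "payload": {"moves": "0 0.04 0 0 0 0 0;0 0 0 0 0 0 0"}}

```text
clock: 10.7
eef_pos: [486.4, -104.8, 39.5]
tool_rot: [-1.571, -0.0, 0.153]
force: [-0.8, 0.3, 2.1]
width: 58.9
```

>>> {"api": "step_arm", "payload": {"moves": "0 0.01 0 0 0 0 0;0 0 0 0 0 0 0.85;0 0 0 0 0 0 0.85;0 0 0 0 0 0 0.85;0 0 0 0 0 0 0.85;0 0 0 0 0 0 0.85;0 -0.1 0 0 0 0 0.85;0 -0.4 0 0 0 0 0.85;0 -0.6 0 0 0 0 0.85;0 -0.4 0 0 0 0 0.85;0 0 0 0 0 0 0.85"}}

```text
clock: 11.8
eef_pos: [488.1, -105.2, 116.5]
tool_rot: [-1.572, -0.005, 0.153]
force: [0.9, -0.2, 0.0]
width: 72.9
```

```bash
python3 look.py placed -130
```

```text
11.8 [ 488.1 -105.2  116.5] [-1.572 -0.005  0.153] 72.85292263667617 [ 0.9 -0.2  0. ]
top tin coder x,y,z -566.7 -18.0 -0.4 0.6
side tin coder x,y,z -148.6 1.6 28.4 0.77
```

View pics/placed.png

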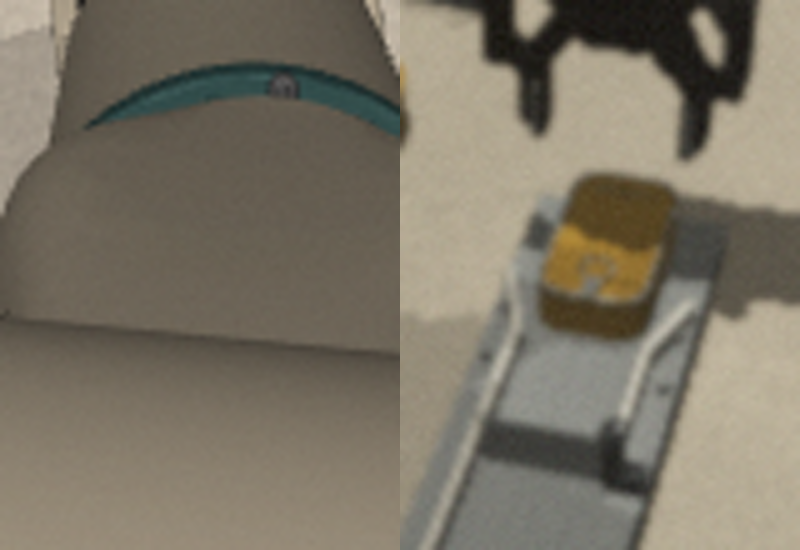

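The tin lies flat on the plate, along the lane, at about x=-149, y≈0 (side view, 605,255). Next I'll shut the fingers, go behind the tin and lower.

>>> {"api": "step_arm", "payload": {"moves": "-0.02 0 -0.4 0 0 0 0;0 0 -0.6 0 0 0 0;0 0 -0.5 0 0 0 0;0 0 -0.3 0 0 0 0;0 0.3 0 0 0 0 0;0 0.5 0 0 0 0 0;0 0.5 0 0 0 0 0;0 0.24 0 0 0 0 0;0 0 0 0 0 0 0;0 0 0 0 0 0 0"}}

```text
clock: 13.0
eef_pos: [499.2, -193.6, 37.0]
tool_rot: [-1.571, 0.0, 0.153]
force: [-0.7, -0.1, 0.4]
width: 0.1
```

```bash
python3 look.py behind -150
```

```text
13.0 [ 499.2 -193.6   37. ] [-1.571  0.     0.153] 0.09291634644526031 [-0.7 -0.1  0.4]
top tin coder x,y,z -146.8 -0.9 29.6 0.61
top tin coder x,y,z -565.9 -19.1 -2.2 0.6
side tin coder x,y,z -150.9 2.4 29.2 0.84
side tin coder x,y,z -563.9 -24.8 -3.0 0.61
```

View pics/behind.png

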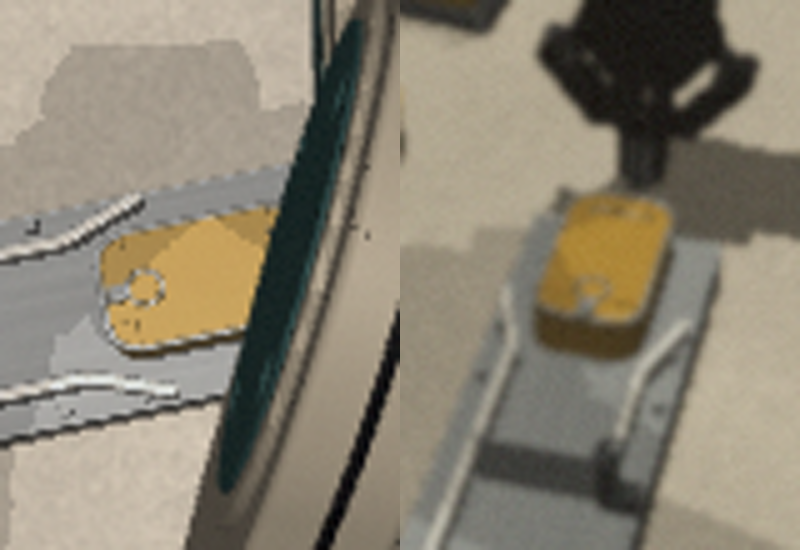

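>>> {"api": "step_arm", "payload": {"moves": "0 0 0.2 0 0 0 0;0 0 0.2 0 0 0 0;0 0 0.1 0 0 0 0;0 0 0.1 0 0 0 0;0 0 0.15 0 0 0 0;0 0 0.15 0 0 0 0;0 0 0.15 0 0 0 0;0 0 0.15 0 0 0 0;0 0 0 0 0 0 0"}}

```text
clock: 14.1
eef_pos: [489.6, -132.9, 36.8]
tool_rot: [-1.57, 0.0, 0.155]
force: [0.1, -0.3, -0.0]
width: 0.0
```

```bash
python3 look.py push1 -110
```

```text
14.1 [ 489.6 -132.9   36.8] [-1.57   0.     0.155] 0.02422086361365207 [ 0.1 -0.3 -0. ]
top tin coder x,y,z -562.4 -15.7 -4.1 0.71
side tin coder x,y,z -113.0 0.7 29.5 0.56
side tin coder x,y,z -563.0 -24.5 -2.0 0.47
```

View pics/push1.png

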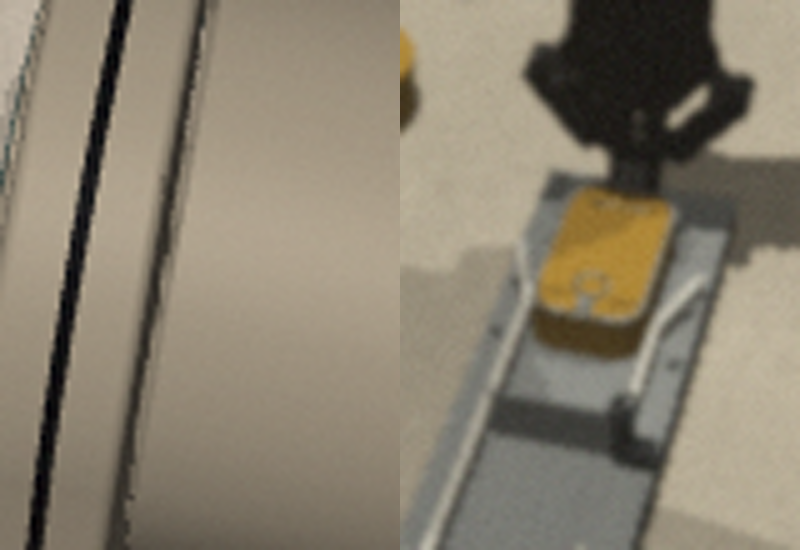

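The tin is entering the lane squarely between the rails, with its front at about x=-61. I'll keep pushing.

>>> {"api": "step_arm", "payload": {"moves": "0 0 0.1 0 0 0 0;0 0 0.14 0 0 0 0;0 0 0.14 0 0 0 0;0 0 0.14 0 0 0 0;0 0 0.14 0 0 0 0;0 0 0.14 0 0 0 0;0 0 0.1 0 0 0 0"}}

```text
clock: 15.0
eef_pos: [482.9, -89.2, 36.8]
tool_rot: [-1.571, 0.0, 0.154]
force: [-0.1, -1.6, -0.7]
width: 0.1
```

>>> {"api": "step_arm", "payload": {"moves": "0 0 0.1 0 0 0 0;0 0 0.1 0 0 0 0;0 0 0.1 0 0 0 0;0 0 0.1 0 0 0 0;0 0 0.1 0 0 0 0"}}

```text
clock: 15.5
eef_pos: [479.5, -65.9, 36.9]
tool_rot: [-1.572, -0.001, 0.152]
force: [1.4, -4.2, -0.8]
width: 0.0
```

```bash
python3 look.py push2 -50
```

```text
15.5 [479.5 -65.9  36.9] [-1.572e+00 -1.000e-03  1.520e-01] 0.042064523363766114 [ 1.4 -4.2 -0.8]
top tin coder x,y,z -563.5 -19.4 -2.3 0.92
side tin coder x,y,z -562.4 -26.2 -1.3 0.7
side tin coder x,y,z -48.3 -1.1 29.6 0.6
```

View pics/push2.png

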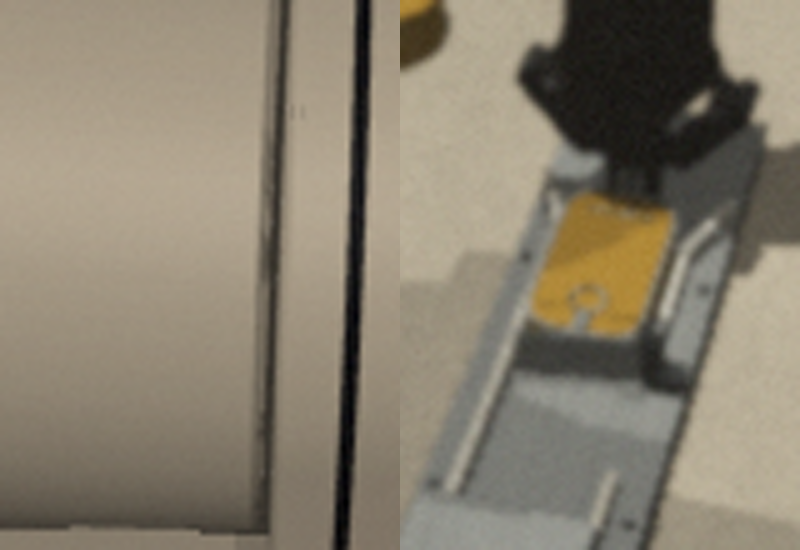

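>>> {"api": "step_arm", "payload": {"moves": "0 0 0.08 0 0 0 0;0 0 0.08 0 0 0 0;0 0 0.08 0 0 0 0;0 0 0.08 0 0 0 0;0 0 0.08 0 0 0 0"}}

```text
clock: 16.2
eef_pos: [477.4, -48.3, 37.1]
tool_rot: [-1.574, -0.002, 0.15]
force: [3.2, -8.8, -0.5]
width: -0.2
```

>>> {"api": "step_arm", "payload": {"moves": "0 0 0.1 0 0 0 0;0 0 0.1 0 0 0 0;0 0 0.1 0 0 0 0;0 0 0.1 0 0 0 0;0 0 0.1 0 0 0 0;0 0 0.1 0 0 0 0"}}

```text
clock: 16.8
eef_pos: [471.6, -17.3, 36.9]
tool_rot: [-1.572, 0.0, 0.151]
force: [1.0, -4.9, -0.5]
width: 0.6
```

>>> {"api": "step_arm", "payload": {"moves": "0 0 0.1 0 0 0 0;0 0 0.1 0 0 0 0;0 0 0.1 0 0 0 0;0 0 0.1 0 0 0 0;0 0 0.1 0 0 0 0;0 0 0 0 0 0 0;0 0 0 0 0 0 0"}}

```text
clock: 17.5
eef_pos: [467.5, 10.0, 36.7]
tool_rot: [-1.57, 0.0, 0.155]
force: [-0.6, 0.4, -0.9]
width: -0.0
```

```bash
python3 look.py push3 20
```

```text
17.5 [467.5  10.   36.7] [-1.57   0.     0.155] -0.007579069672455977 [-0.6  0.4 -0.9]
top tin coder x,y,z 28.1 -1.0 26.2 0.67
top tin coder x,y,z -561.5 -18.5 -4.4 0.61
side tin coder x,y,z 29.7 -1.3 30.0 0.93
side tin coder x,y,z -560.9 -26.1 -1.4 0.82
```

View pics/push3.png

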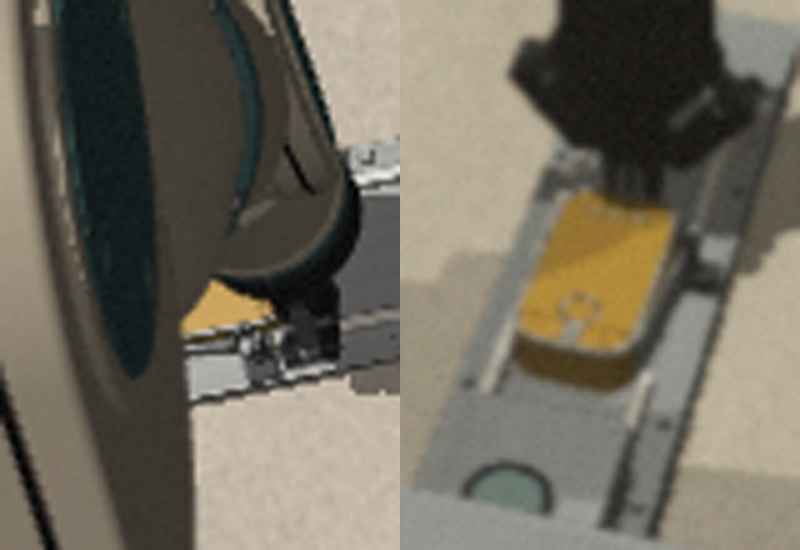

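The flap is held open beside the tin (at 690,265 in the side crop), with the tin at x≈29. The force is low, so I'll push on.

>>> {"api": "step_arm", "payload": {"moves": "0 0 0.1 0 0 0 0;0 0 0.12 0 0 0 0;0 0 0.12 0 0 0 0;0 0 0.12 0 0 0 0;0 0 0.12 0 0 0 0;0 0 0.12 0 0 0 0;0 0 0.1 0 0 0 0"}}

```text
clock: 18.4
eef_pos: [461.9, 49.1, 36.9]
tool_rot: [-1.571, -0.001, 0.154]
force: [1.2, -1.5, -0.6]
width: -0.2
```

>>> {"api": "step_arm", "payload": {"moves": "0 0 0.1 0 0 0 0;0 0 0.12 0 0 0 0;0 0 0.12 0 0 0 0;0 0 0.12 0 0 0 0;0 0 0.12 0 0 0 0;0 0 0.1 0 0 0 0;0 0 0.06 0 0 0 0;0 0 0 0 0 0 0"}}

```text
clock: 19.2
eef_pos: [455.4, 85.6, 36.7]
tool_rot: [-1.57, 0.001, 0.154]
force: [0.1, 0.0, -0.0]
width: 0.2
```

```bash
python3 look.py push4 80
```

```text
19.2 [455.4  85.6  36.7] [-1.57e+00  1.00e-03  1.54e-01] 0.16343624145172012 [ 0.1  0.  -0. ]
top tin coder x,y,z 104.5 -3.2 26.3 0.54
side tin coder x,y,z 105.5 -0.3 29.5 0.91
side tin coder x,y,z -565.9 -24.0 -1.6 0.82
```

View pics/push4.png

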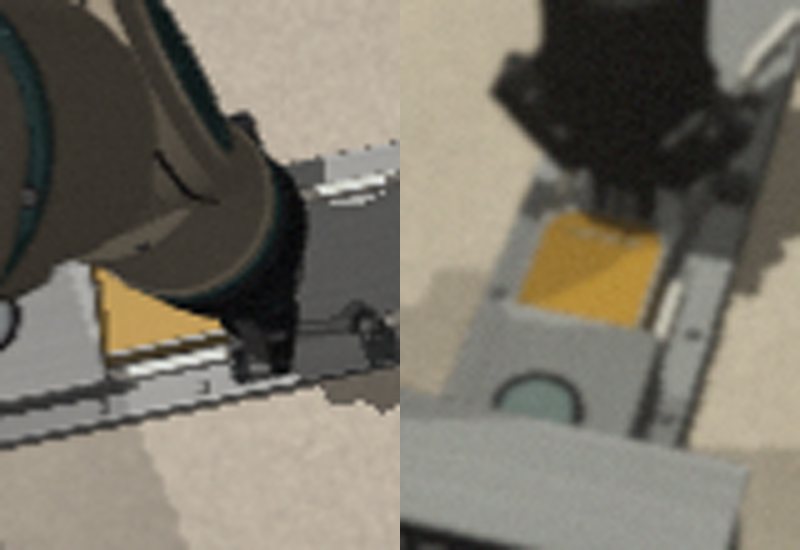

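>>> {"api": "step_arm", "payload": {"moves": "0 0 0.06 0 0 0 0;0 0 0.06 0 0 0 0;0 0 0.06 0 0 0 0;0 0 0.04 0 0 0 0;0 0 0 0 0 0 0"}}

```text
clock: 19.9
eef_pos: [454.2, 96.4, 36.8]
tool_rot: [-1.57, -0.0, 0.154]
force: [-0.0, -1.1, 0.3]
width: 0.3
```

>>> {"api": "step_arm", "payload": {"moves": "0 0 0.03 0 0 0 0;0 0 0.03 0 0 0 0;0 0 0 0 0 0 0"}}

```text
clock: 20.2
eef_pos: [454.7, 98.3, 36.9]
tool_rot: [-1.571, -0.001, 0.153]
force: [1.2, -3.2, -0.6]
width: -0.1
```

>>> {"api": "step_arm", "payload": {"moves": "0 0 0.03 0 0 0 0;0 0 0.03 0 0 0 0;0 0 0 0 0 0 0"}}

```text
clock: 20.5
eef_pos: [453.1, 99.3, 36.8]
tool_rot: [-1.573, 0.002, 0.151]
force: [1.3, -7.5, 0.5]
width: 0.2
```

>>> {"api": "step_arm", "payload": {"moves": "0 0 0.03 0 0 0 0;0 0 0.03 0 0 0 0;0 0 0 0 0 0 0"}}

```text
clock: 20.8
eef_pos: [453.7, 105.3, 36.9]
tool_rot: [-1.57, -0.002, 0.154]
force: [2.1, -1.6, -0.4]
width: -0.1
```

>>> {"api": "step_arm", "payload": {"moves": "0 0 0.02 0 0 0 0;0 0 0.02 0 0 0 0;0 0 0 0 0 0 0"}}

```text
clock: 21.1
eef_pos: [453.1, 107.0, 36.9]
tool_rot: [-1.57, -0.001, 0.153]
force: [2.0, -1.1, -0.3]
width: -0.2
```

>>> {"api": "step_arm", "payload": {"moves": "0 0 0.03 0 0 0 0;0 0 0.03 0 0 0 0;0 0 0 0 0 0 0"}}

```text
clock: 21.4
eef_pos: [452.2, 109.8, 36.8]
tool_rot: [-1.571, -0.0, 0.153]
force: [1.6, -1.9, 0.8]
width: -0.4
```

>>> {"api": "step_arm", "payload": {"moves": "0 0 0.03 0 0 0 0;0 0 0.03 0 0 0 0;0 0 0 0 0 0 0"}}

```text
clock: 21.7
eef_pos: [451.7, 112.8, 36.8]
tool_rot: [-1.571, -0.0, 0.153]
force: [1.7, -1.5, 1.3]
width: -0.4
```

>>> {"api": "step_arm", "payload": {"moves": "0 0 0.03 0 0 0 0;0 0 0.03 0 0 0 0;0 0 0 0 0 0 0"}}

```text
clock: 22.0
eef_pos: [451.3, 116.3, 36.8]
tool_rot: [-1.57, -0.0, 0.154]
force: [0.3, -1.3, -0.1]
width: -0.1
```

>>> {"api": "step_arm", "payload": {"moves": "0 0 0.03 0 0 0 0;0 0 0.03 0 0 0 0;0 0 0 0 0 0 0"}}

```text
clock: 22.3
eef_pos: [450.0, 118.6, 36.7]
tool_rot: [-1.571, 0.001, 0.154]
force: [-0.2, -0.3, 0.7]
width: 0.3
```

>>> {"api": "step_arm", "payload": {"moves": "0 0 0.03 0 0 0 0;0 0 0.03 0 0 0 0;0 0 0 0 0 0 0"}}

```text
clock: 22.6
eef_pos: [450.2, 121.7, 36.8]
tool_rot: [-1.571, 0.0, 0.153]
force: [0.3, 1.6, -0.3]
width: -0.4
```

>>> {"api": "step_arm", "payload": {"moves": "0 0 0.03 0 0 0 0;0 0 0.03 0 0 0 0;0 0 0 0 0 0 0"}}

```text
clock: 22.9
eef_pos: [449.9, 124.7, 36.8]
tool_rot: [-1.571, -0.0, 0.153]
force: [0.1, -0.5, -0.3]
width: 0.0
```

```bash
python3 look.py push5 90
```

```text
22.9 [449.9 124.7  36.8] [-1.571 -0.     0.153] 0.03013260615445744 [ 0.1 -0.5 -0.3]
top tin coder x,y,z -566.0 -20.5 -0.6 0.81
top tin coder x,y,z 144.4 -3.7 26.7 0.59
side tin coder x,y,z -563.5 -23.0 -4.3 0.82
```

View pics/push5.png

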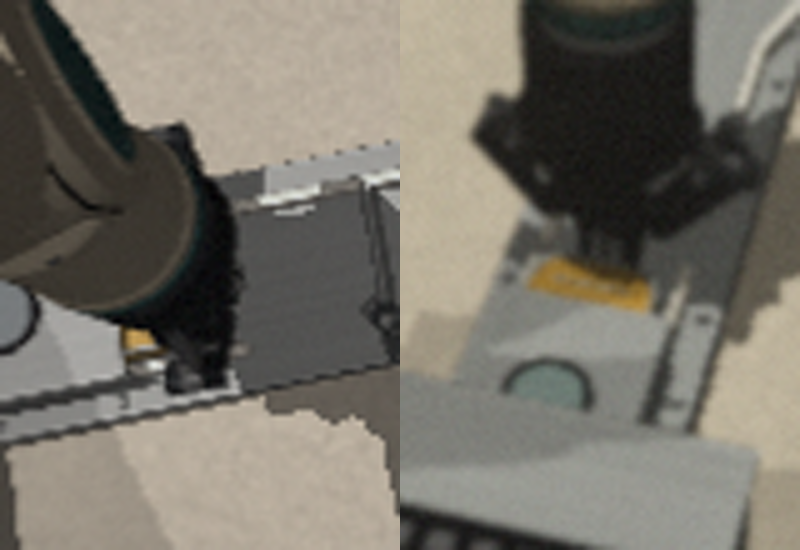

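The flap has already shut behind the hand (top crop, 375,270), and the tin is going under the cover. I'll go on feeling for the stop.

>>> {"api": "step_arm", "payload": {"moves": "0 0 0.03 0 0 0 0;0 0 0.03 0 0 0 0;0 0 0 0 0 0 0"}}

```text
clock: 23.4
eef_pos: [449.5, 127.4, 36.8]
tool_rot: [-1.571, -0.0, 0.153]
force: [-0.2, -0.6, 0.4]
width: 0.3
```

>>> {"api": "step_arm", "payload": {"moves": "0 0 0.03 0 0 0 0;0 0 0.03 0 0 0 0;0 0 0 0 0 0 0"}}

```text
clock: 23.7
eef_pos: [449.0, 130.5, 36.8]
tool_rot: [-1.571, -0.0, 0.153]
force: [-0.6, 0.0, 0.3]
width: -0.1
```

>>> {"api": "step_arm", "payload": {"moves": "0 0 0.03 0 0 0 0;0 0 0.03 0 0 0 0;0 0 0 0 0 0 0"}}

```text
clock: 24.0
eef_pos: [448.7, 132.2, 36.8]
tool_rot: [-1.572, 0.0, 0.152]
force: [1.0, -4.4, 1.7]
width: 0.1
```

>>> {"api": "step_arm", "payload": {"moves": "0 0 0.03 0 0 0 0;0 0 0 0 0 0 0;0 0 0 0 0 0 0"}}

```text
clock: 24.3
eef_pos: [448.6, 132.2, 36.9]
tool_rot: [-1.574, 0.001, 0.15]
force: [1.6, -7.7, 1.8]
width: 0.0
```

>>> {"api": "step_arm", "payload": {"moves": "0 0 0.03 0 0 0 0;0 0 0 0 0 0 0;0 0 0 0 0 0 0"}}

```text
clock: 24.6
eef_pos: [448.6, 132.2, 36.9]
tool_rot: [-1.575, 0.001, 0.149]
force: [3.0, -11.1, 2.1]
width: -0.2
```

It stays put with the force rising about 2 N per mm. I'll go slightly higher to rule out another snag like the one at y=99.

>>> {"api": "step_arm", "payload": {"moves": "0 0 0.03 0 0 0 0;0 0 0 0 0 0 0;0 0 0 0 0 0 0"}}

```text
clock: 24.9
eef_pos: [448.5, 132.2, 36.9]
tool_rot: [-1.577, 0.001, 0.147]
force: [3.0, -14.5, 2.0]
width: -0.0
```

>>> {"api": "step_arm", "payload": {"moves": "0 0 0.02 0 0 0 0;0 0 0 0 0 0 0;0 0 0 0 0 0 0;0 0 0 0 0 0 0"}}

```text
clock: 25.3
eef_pos: [448.5, 132.2, 36.9]
tool_rot: [-1.578, 0.002, 0.146]
force: [4.9, -16.3, 2.8]
width: -0.3
```

Solid contact: no motion from 4 to 16 N. I'll back off along the lane, then lift out.

>>> {"api": "step_arm", "payload": {"moves": "0 0 -0.05 0 0 0 0;0 0 -0.05 0 0 0 0;0 0 -0.05 0 0 0 0;0 0 -0.1 0 0 0 0;0 0 -0.1 0 0 0 0;0 0 -0.1 0 0 0 0;0 0 -0.1 0 0 0 0;0 0 0 0 0 0 0;0 0 0 0 0 0 0"}}

```text
clock: 26.2
eef_pos: [452.0, 111.4, 36.8]
tool_rot: [-1.571, -0.0, 0.153]
force: [-0.8, 0.2, -0.7]
width: -0.0
```

>>> {"api": "step_arm", "payload": {"moves": "0 -0.3 0 0 0 0 0;0 -0.5 0 0 0 0 0;0 -0.6 0 0 0 0 0;0 -0.6 0 0 0 0 0;0 -0.5 0 0 0 0 0;0 -0.3 -0.3 0 0 0 0;0 0 -0.6 0 0 0 0;0 0 -0.7 0 0 0 0;0 0 -0.7 0 0 0 0;0 0 -0.7 0 0 0 0;0 0 -0.7 0 0 0 0;0 0 -0.5 0 0 0 0;0 0 -0.2 0 0 0 0;0 0 0 0 0 0 0;0 0 0 0 0 0 0"}}

```text
clock: 27.7
eef_pos: [485.3, -104.3, 176.7]
tool_rot: [-1.57, 0.0, 0.155]
force: [-0.0, 0.5, -0.5]
width: 0.2
```

```bash
python3 look.py done 80
```

```text
27.7 [ 485.3 -104.3  176.7] [-1.57   0.     0.155] 0.2346622753691876 [-0.   0.5 -0.5]
top tin coder x,y,z -564.2 -19.5 -0.0 0.77
top tin coder x,y,z 151.9 -4.4 25.7 0.74
side tin coder x,y,z -563.4 -24.2 -1.7 0.6
```

View pics/done.png

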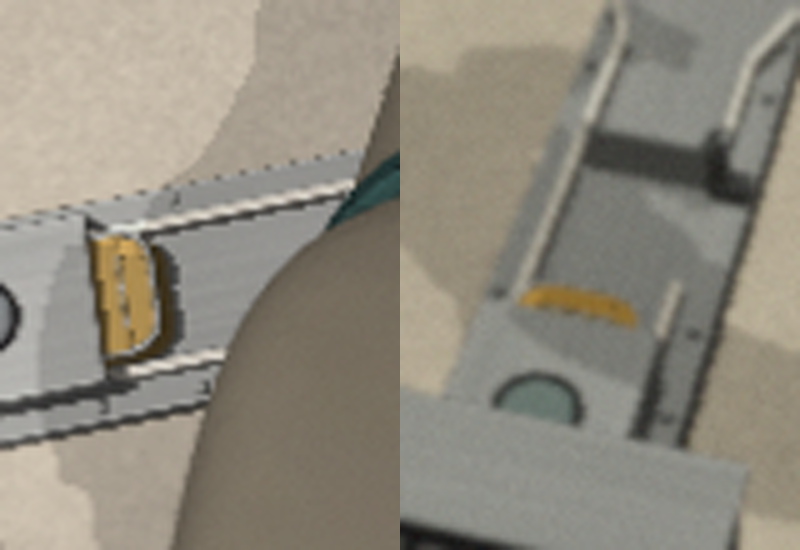

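The tin's rear end shows just out of the cover, at x≈101, and it lies flat. The flap is straight across the lane and shut (side crop, 650,150). The hand is clear, so I'm handing in.

Run:
```python
from cell import ctrl
print(ctrl.finish_job()); print(ctrl.read_state()['clock'])
```

```text
the job is handed in; nothing more can be done
None
the job is handed in; nothing more can be done
```

I laid the gold tin flat, lid up, on the infeed plate, pushed it through the flap and under the cover to the stop, took the hand out and handed the job in. The clock was at about 28 s of the 64 s allowed; no verdict was reported.

- **At the stop:** the hand did not move while the push force rose from about 4 to 17 N, under the 25 N limit. That puts the tin's rear end at about x = 101 mm, inside the 72 to 108 range.
- **Last pictures:** the tin lay flat with its rear edge just showing out of the cover. The flap stood straight across the lane, and the hand was clear and touching nothing.
- **Snag on the way:** there was a short catch of about 7.5 N with the tin at about x = 120 mm. It freed itself when I pushed on, and I did not find the cause.
- **Not checked:** after letting go I did not touch the tin again, so I have no check that the plunger did not ease it back by a millimetre or two. The network put the tin's centre at x = 151.9 mm and y = -4.4 mm. That x agrees with about 153 mm by feel. The y is more than the 2 mm play in the lane, so I took it as network error.
- **Other things on the bench:** the hand's path kept well clear of them all, but I did not measure them again at the end.

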